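# Hang the saddle caddy on the galley rail and lock it for travel

### The arm

A 6-joint arm with a two-finger parallel gripper is mounted at the origin on the work surface. World frame = base frame: x ahead of the robot, y to its left, z up, the work surface at z = 0. Lengths are in m, angles in degrees, forces in N, time in s.
With the tool pointing down it reaches from about 0.425 to 0.95 m from the base axis. Payload 3.5 kg.
Tool frame: the origin (TCP) lies midway between the tips of the shut fingers; the grasp point (between the pads) lies 19 mm behind it; z points along the fingers, y is the line along which they close (so a half turn about z gives the same grasp; the last joint's range is limited). The gripper opens to 85 mm and grips with 20 to 120 N. Pads are 22 mm wide; open, the fingers measure 114 mm over their backs; the gripper's body (76 mm by 85 mm) begins 54 mm behind the grasp point. The pads swing forward as they close: fully open they stand 13 mm farther back than shut.
Start: joints at [63.885, 16.404, 90.338, -0, 73.258, -8.594], TCP at [0.203, 0.644, 0.231] pointing down, gripper open.
Joint ranges: [-158.93, 158.93], [-51.34, 127.21], [12.03, 142.37], [-87.48, 267.48], [13.55, 161.25], [-162.69, 162.69]. Speed limits (degrees/s): [159.86, 159.86, 180, 180, 180, 180].

### API

Orientations are given as [roll, pitch, yaw] about the fixed x, y, z axes, in that order (R = Rz(yaw) Ry(pitch) Rx(roll)).
In Python, from rig import bot, optics gives the robot as it stands.
- The arm moves only by the tool servo_tool, never from a script. Its argument "rows" is a list of rows, each an object of numbers: "tx", "ty", "tz": the shift along the tool's x, y, z in mm; "yaw": the turn about the tool's z in rad; "hand": the finger opening in mm, from 0 to 85.4. In form: [{"tx": .., "ty": .., "tz": .., "yaw": .., "hand": ..}, ...]. A call has 1 to 20 rows; each row shifts and turns the commanded pose from where the row before left it, along the tool's axes as they then stand; what a row does not reach is not made up. A row lasts 1/12 s, in which the tool goes at most 41.7 mm and 7.16 degrees, less where a joint would pass 70% of its speed; a pose out of reach is approached as far as the arm can. A call with a gripper value outside its range is refused whole. The fingers move at their own pace and stop on an object; "newtons" is the grip in N (left out, the last holds). Time passes only in rows, so rows that do not move let the fingers close. It gives the time, the measured TCP pose, the force, the opening and the grip force at its end, in the units of the state.
- bot.get_state(): the state, without advancing time (a new reading comes with each control period).
- optics.grab_frame(name): name is "scene" or "top"; returns (picture, depth): 420x560x3 uint8, red, green, blue; 420x560 float32, m along the optical axis (not along the pixel's ray), 0 where there is no reading.
- optics.get_calibration(name): a dict with "K" (3x3 intrinsics, pixels), "k1" (the pictures are not rectified: a ray, as slopes to the right and down, at radius r is drawn at 1 + k1 r^2 times it, then the intrinsics apply), "R" (3x3) and "t" (3): a world point X has camera coordinates R X + t. Camera axes: x right, y down, z forward; pixel columns grow to the right and rows downward; lengths in m; the calibration is good to about 2 mm. A picture is of the moment at which its call begins. get_calibration takes no time and is no camera call.
- bot.job_done(): hands the job in; it is judged then, once.
The state is a dict: "t": time; "joint_pos": joint angles; "qd": joint speeds; "effort": joint torques, N m; "position": TCP position; "tool_rot": TCP orientation; "wrist_force": force on the tool from outside, world axes, zero at the start; "wrist_torque": the same for the moment, N m; "gripper_width": finger opening in m; "finger_force": force on a finger pad.
Only numpy, scipy, OpenCV 4.12 (cv2) and the standard library are available. Lean on these libraries where they do the work, as an engineer would, in place of code of your own. Each camera call takes 0.05 s, during which the arm holds its last target. There are 200 camera calls.

### The job

Get the camper galley ready to drive: hang the white saddle caddy astride the bar of the galley rail and work it along until it drops fully home into the bar's thinner waist, hanging level and let go of. Then slide the rail's travel lock all the way along to its end stop, so that its steel strip stands in front of the caddy. Set the caddy down gently rather than dropping it on the bar, and leave the other things on the counter where they are.

Things in the scene. Friction and masses are not known exactly. Their poses are not given: they have to be found in the camera images.
- caddy: Loose white saddle caddy, 0.3 to 0.6 kg, 100 (x) x 70 (y) x 125 mm high; origin centre of underside, z up. An inverted U that straddles a bar running along its y: two upright walls 40 mm apart inside, open below and at both y ends, joined by a bridge 76 to 80 mm up; an open pocket 26 mm deep, 40 mm high outside each wall. A half turn about z changes nothing.
- caddy_throat (a point): Centre of the caddy's throat, 68 mm above its origin: from 60 to 76 mm up, two grey ribs, as long as the caddy (70 mm), narrow the gap between the walls from 40 to 20 mm. Only a thin bar enters the throat.
- caddy_handle (a point): Centre of the top bar of the caddy's black bow handle, 117 mm above its origin: the bar is 12 mm thick (x), 54 mm long (y), 16 mm high, with a 34 mm wide, 29 mm high opening under it.
- rail: The galley rail, fixed to the counter, at another place and yaw each time. Origin on the counter below the middle of its bar; y runs along the bar, -x is the front with the travel lock. Grey base plate 190 x 380 x 12 mm (x from -150 to +40 mm). Posts 40 (x) x 14 (y) mm, 170 mm high, at y = -170 and +170 mm carry the bar.
- rail_mid (a point): Point on the bar's axis midway between the posts, 150 mm above the counter; axes as rail. Steel bar 30 mm in diameter but for one waist, 86 mm long, 14 mm in diameter, square shoulders. The waist's middle is somewhere within 40 mm of this point along y (to be seen or felt). Caddy's origin hangs 49 mm below this point when its ribs rest on the thick bar, 69 mm when home in the waist.
- lock (a joint): Travel of the travel lock along the rail's +y, in m: 0 at the open end, 0.11 at the end stop; it starts near 0. It slides with a few newtons of friction and stays where it is left.
- lock_grip (a point): Centre of the top of the lock's upright black grip, 88 mm above the counter, moving with the lock, 120 mm in front (-x) of the bar. The grip is 26 mm (x) by 16 mm (y) and rises from 34 mm above the counter. It can be pushed from its -y side with closed fingers. A thin steel strip 110 mm long (y), 79 to 107 mm above the counter, is carried 58 mm behind the grip (+x).
- cup: Bystander: white ceramic cup, 72 mm across, 75 mm high; origin centre of underside.
- jar: Bystander: amber jar with white lid, 68 mm across, 85 mm high; origin centre of underside.
- spray: Bystander: clear bottle, 64 mm across, 200 mm high, behind the rail; origin centre of underside.
- spanner: Bystander: steel spanner lying flat, 170 mm long, behind the rail.
- driver: Bystander: screwdriver lying flat, 190 mm long.
- strip: Bystander: flat aluminium bracket strip, 160 x 30 x 6 mm with two bolt heads on it, lying flat.
Things that resemble listed ones, but are neither listed nor needed, are in the scene too. What is shaped like the caddy but green or yellow is not meant.

How it is judged:
By the outcome, as a careful person would: the job done as asked, in the order asked, and still so for the second after the job is handed in, with the robot touching nothing.
It also fails if it takes over 61 s, if anything falls off the work surface, if the arm or the gripper's body presses on something with over 40 N, if the wrist force passes 120 N, or if a joint passes its speed limit or range.

## Working session

There is one attempt and no reset: what is moved stays moved. The work goes in short steps, Python scripts to look and compute and a tool call to move; the robot and the scene stay as the last step left them, time stands still between calls to the robot, and variables do not carry over. Pictures are saved under pics/ and viewed, at most 10 in all, crops included, and the job is handed in when it is done.

Besides the shell and the picture viewer there is one more tool, called after ">>>" as name(argument=value, ...) on one line, values as JSON. servo_tool: Moves the arm, as the interface text tells. Its arguments: {"type":"object","properties":{"rows":{"type":"array","items":{"type":"object","properties":{"tx":{"type":"number"},"ty":{"type":"number"},"tz":{"type":"number"},"yaw":{"type":"number"},"hand":{"type":"number"}}}},"newtons":{"type":"number"}},"required":["rows"]}

```bash
mkdir -p pics; ls; python3 - <<'E'
from rig import bot, optics
import cv2,numpy as np
for n in("scene","top"):
    p,d=optics.grab_frame(n); np.savez(f"pics/{n}0.npz",p=p,d=d)
    cv2.imwrite(f"pics/{n}0.png",cv2.cvtColor(p,cv2.COLOR_RGB2BGR))
    c=optics.get_calibration(n); print(n,np.round(c["K"],1).tolist(),c["k1"],np.round(-np.array(c["R"]).T@c["t"],3),np.round(c["R"],3).tolist())
s=bot.get_state();print(s)
E
```

```text
pics
scene [[536.7, 0.0, 279.7], [0.0, 536.7, 205.5], [0.0, 0.0, 1.0]] -0.191163716047427 [ 1.366 -0.16   1.382] [[0.21, 0.978, -0.001], [0.817, -0.176, -0.549], [-0.537, 0.115, -0.836]]
top [[457.9, 0.0, 276.2], [0.0, 457.9, 215.0], [0.0, 0.0, 1.0]] -0.10875687423094436 [0.401 0.013 1.284] [[-0.022, -1.0, 0.009], [-0.99, 0.021, -0.139], [0.139, -0.012, -0.99]]
{'t': 0.1, 'joint_pos': array([ 6.38855951e+01,  1.64510624e+01,  9.04145092e+01,  1.58177082e-03,
        7.32589307e+01, -8.59423433e+00]), 'qd': array([-0.02276432, -0.12839222, -0.16163875, -0.01078913,  0.1230299 ,
       -0.06279508]), 'effort': array([ 1.40401942e-03, -4.07297838e+01, -2.93702048e+01, -9.79299193e-05,
        3.42974578e-03,  9.94745875e-06]), 'position': array([0.20290209, 0.6431585 , 0.23005326]), 'tool_rot': array([-1.79877122e+02, -2.01018328e-02,  1.62479351e+02]), 'wrist_force': array([ 0.49791565, -0.68960903, -0.28309788]), 'wrist_torque': array([-0.02626974,  0.02538226, -0.03163905]), 'finger_force': 0.0, 'gripper_width': 0.08560073235770625}
```

View pics/scene0.png

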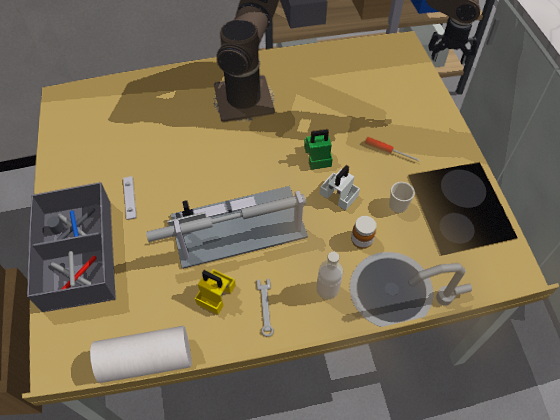

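View pics/top0.png

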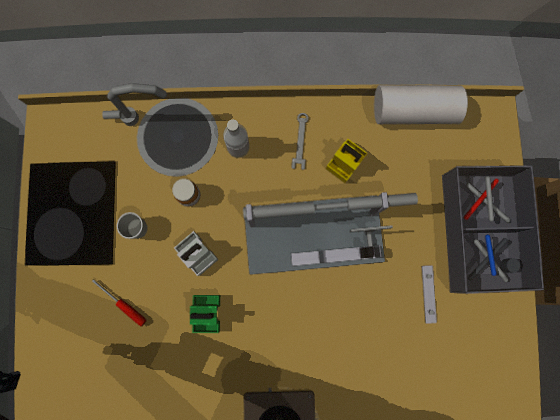

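The scene camera shows the rail at about (240,225) and the white caddy at (342,185). In the top view the white caddy is at (195,253), the lock grip at (367,253), and the bar runs from (250,212) to (415,199).

```bash
cat > h.py <<'E'
from rig import bot, optics
import cv2,numpy as np
def cloud(n,p,d):
    c=optics.get_calibration(n);K=np.array(c["K"]);k=c["k1"]
    v,u=np.mgrid[0:420,0:560].astype(np.float32)
    pts=cv2.undistortPoints(np.stack([u.ravel(),v.ravel()],1).reshape(-1,1,2).astype(np.float64),K,np.array([k,0,0,0.]))[:,0]
    z=d.ravel(); X=np.c_[pts*z[:,None],z]
    W=(X-np.array(c["t"]))@np.array(c["R"])
    W[z<=0]=np.nan
    return W.reshape(420,560,3)
def proj(n,P):
    c=optics.get_calibration(n)
    r,_=cv2.Rodrigues(np.array(c["R"]));
    return cv2.projectPoints(np.atleast_2d(P).astype(float),r,np.array(c["t"],float),np.array(c["K"]),np.array([c["k1"],0,0,0.]))[0][:,0]
E
python3 - <<'E'
from h import *
f=np.load("pics/top0.npz");W=cloud("top",f["p"],f["d"]);p=f["p"]
f2=np.load("pics/scene0.npz");W2=cloud("scene",f2["p"],f2["d"])
np.set_printoptions(precision=4,suppress=True,linewidth=150)
for nm,(r0,r1,c0,c1) in dict(caddy=(225,285,165,225),rail=(185,225,240,420),grip=(235,265,355,380)).items():
    A=W[r0:r1,c0:c1].reshape(-1,3);
    print(nm,np.nanmax(A,0))
# bar points
A=W[185:225,255:380].reshape(-1,3);A=A[(A[:,2]>.14)&(A[:,2]<.18)]
print("n",len(A));
# columns: height of top and width
for c in range(242,420,4):
    col=W[185:228,c];m=(col[:,2]>.135);q=col[m]
    if len(q): print(c,len(q),q[:,0].min().round(4),q[:,0].max().round(4),q[:,1].mean().round(4),q[:,2].max().round(4))
B=W[225:285,165:225].reshape(-1,3)
for lo,hi in((.105,.14),(.06,.1),(.03,.05)):
    q=B[(B[:,2]>lo)&(B[:,2]<hi)]
    r=cv2.minAreaRect((q[:,:2]*1000).astype(np.float32)) if len(q)>3 else 0;print(lo,hi,len(q),q.mean(0) if len(q) else 0,r)
G=W[235:265,355:380].reshape(-1,3);q=G[(G[:,2]>.075)&(G[:,2]<.095)];print("grip",len(q),q.mean(0),cv2.minAreaRect((q[:,:2]*1000).astype(np.float32)))
a=cv2.resize(p[180:280,160:420],(780,300),interpolation=cv2.INTER_CUBIC)
b=cv2.resize(f2["p"][120:270,140:400],(520,300),interpolation=cv2.INTER_CUBIC)
b=np.pad(b,((0,0),(0,260),(0,0)))
cv2.imwrite("pics/z0.png",cv2.cvtColor(np.vstack([a,b]),cv2.COLOR_RGB2BGR))
E
```

```text
caddy [0.56   0.3133 0.1303]
rail [0.6706 0.0999 0.1778]
grip [ 0.519  -0.2178  0.0939]
n 1246
246 15 0.5537 0.5868 0.0735 0.1707
250 17 0.5488 0.5857 0.0634 0.1748
254 12 0.5556 0.5843 0.0539 0.1681
258 12 0.5556 0.5835 0.0439 0.1657
262 12 0.5565 0.5832 0.034 0.1678
266 12 0.5577 0.5853 0.0241 0.1672
270 12 0.5572 0.5846 0.0142 0.1681
274 12 0.5582 0.5842 0.0042 0.1656
278 12 0.5593 0.5871 -0.0057 0.1732
282 12 0.5597 0.5862 -0.0156 0.1661
286 11 0.5616 0.5867 -0.0256 0.1704
290 12 0.5618 0.5893 -0.0355 0.17
294 12 0.5616 0.5883 -0.0455 0.1657
298 11 0.5636 0.5882 -0.0554 0.1667
302 12 0.5633 0.5907 -0.0654 0.1665
306 12 0.5637 0.5902 -0.0754 0.1654
310 12 0.5654 0.5941 -0.0855 0.1671
314 9 0.5649 0.5859 -0.0954 0.1642
318 5 0.5752 0.5854 -0.1058 0.1629
322 5 0.5755 0.5847 -0.116 0.1596
326 6 0.5754 0.5872 -0.1261 0.1582
330 5 0.5775 0.5873 -0.1363 0.1578
334 6 0.5774 0.5905 -0.1463 0.1598
338 6 0.5769 0.5894 -0.1564 0.1596
342 5 0.5792 0.5885 -0.1664 0.1598
346 6 0.579 0.5926 -0.1766 0.1603
350 11 0.5719 0.5959 -0.1858 0.1662
354 11 0.5727 0.5999 -0.1959 0.1684
358 10 0.5756 0.598
[... 363 characters left out ...]
77 0.1672
402 12 0.5783 0.607 -0.3182 0.1653
406 12 0.5788 0.6056 -0.3286 0.1656
410 12 0.581 0.61 -0.3393 0.1656
414 12 0.5814 0.6082 -0.3497 0.1658
0.105 0.14 123 [0.4766 0.2203 0.1233] ((476.76116943359375, 221.4464874267578), (12.762227058410645, 55.16432189941406), 39.24142074584961)
0.06 0.1 400 [0.4751 0.218  0.08  ] ((476.9580078125, 221.18206787109375), (49.35911178588867, 71.32286071777344), 40.30899429321289)
0.03 0.05 151 [0.474  0.2191 0.0395] ((476.9998474121094, 221.13479614257812), (101.03646850585938, 70.85513305664062), 40.02531814575195)
grip 65 [ 0.4697 -0.2461  0.0868] ((469.8963317871094, -247.00686645507812), (24.704559326171875, 16.590084075927734), 3.587885618209839)
```

View pics/z0.png

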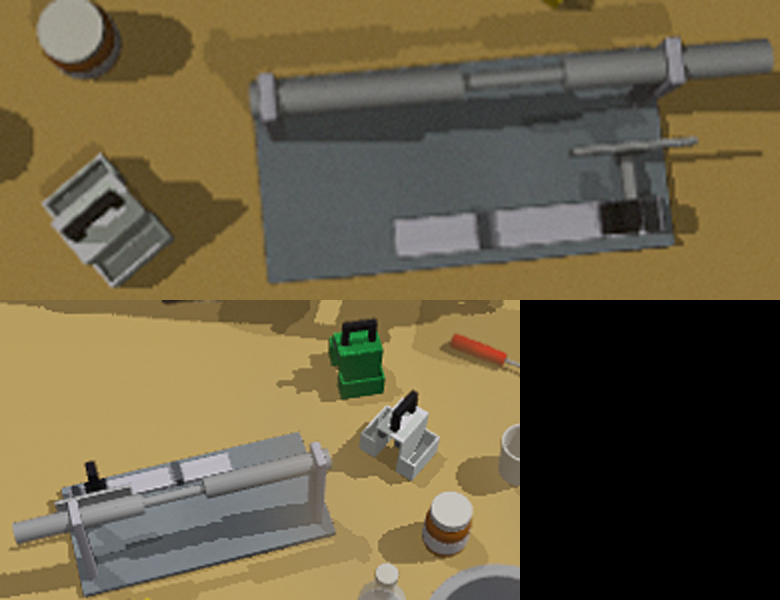

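The handle lies at about (0.477, 0.221) with the caddy yawed 40°. The rail yaw is 3.5°, and the middle of the waist is near (0.5815, -0.140). I'll go above the caddy.

>>> servo_tool(rows=[{"yaw":0.1134,"hand":60},{"yaw":0.1134,"hand":60},{"yaw":0.1134,"hand":60},{"yaw":0.1134,"hand":60},{"yaw":0.1134,"hand":60},{"tx":-33.3,"ty":-4.1,"tz":3},{"tx":-33.3,"ty":-4.1,"tz":3},{"tx":-33.3,"ty":-4.1,"tz":3},{"tx":-33.3,"ty":-4.1,"tz":3},{"tx":-33.3,"ty":-4.1,"tz":3},{"tx":-33.3,"ty":-4.1,"tz":3},{"tx":-33.3,"ty":-4.1,"tz":3},{"tx":-33.3,"ty":-4.1,"tz":3},{"tx":-33.3,"ty":-4.1,"tz":3},{"tx":-33.3,"ty":-4.1,"tz":3},{"tx":-33.3,"ty":-4.1,"tz":3},{"tx":-33.3,"ty":-4.1,"tz":3},{"tx":-33.3,"ty":-4.1,"tz":3},{"tx":-33.3,"ty":-4.1,"tz":3},{"tx":-33.3,"ty":-4.1,"tz":3}])

```text
invalid input
```

```bash
cat >> h.py <<'E'
def go(x,y,z,yaw):
    s=bot.get_state();P=s["position"];a=s["tool_rot"][2];t=np.radians(yaw)
    d=(np.array([x,y,z])-P)*1000
    print("t",s["t"],"P",P.round(4),"rot",s["tool_rot"].round(2),"F",s["wrist_force"].round(1),"w",round(s["gripper_width"],4))
    print("turn rad %.3f then tx %.1f ty %.1f tz %.1f"%(-np.radians(yaw-a),d[0]*np.cos(t)+d[1]*np.sin(t),d[0]*np.sin(t)-d[1]*np.cos(t),-d[2]))
E
python3 -c "
from h import *
go(.4768,.2213,.097,130)"
```

```text
t 0.1 P [0.2029 0.6432 0.2301] rot [-1.7988e+02 -2.0000e-02  1.6248e+02] F [ 0.5 -0.7 -0.3] w 0.0856
turn rad 0.567 then tx -499.2 ty -61.3 tz 133.1
```

>>> servo_tool(rows=[{"tx":0,"ty":0,"tz":0,"yaw":0.1134,"hand":60},{"tx":0,"ty":0,"tz":0,"yaw":0.1134,"hand":60},{"tx":0,"ty":0,"tz":0,"yaw":0.1134,"hand":60},{"tx":0,"ty":0,"tz":0,"yaw":0.1134,"hand":60},{"tx":0,"ty":0,"tz":0,"yaw":0.1134,"hand":60},{"tx":-33.3,"ty":-4.1,"tz":3,"yaw":0,"hand":60},{"tx":-33.3,"ty":-4.1,"tz":3,"yaw":0,"hand":60},{"tx":-33.3,"ty":-4.1,"tz":3,"yaw":0,"hand":60},{"tx":-33.3,"ty":-4.1,"tz":3,"yaw":0,"hand":60},{"tx":-33.3,"ty":-4.1,"tz":3,"yaw":0,"hand":60},{"tx":-33.3,"ty":-4.1,"tz":3,"yaw":0,"hand":60},{"tx":-33.3,"ty":-4.1,"tz":3,"yaw":0,"hand":60},{"tx":-33.3,"ty":-4.1,"tz":3,"yaw":0,"hand":60},{"tx":-33.3,"ty":-4.1,"tz":3,"yaw":0,"hand":60},{"tx":-33.3,"ty":-4.1,"tz":3,"yaw":0,"hand":60},{"tx":-33.3,"ty":-4.1,"tz":3,"yaw":0,"hand":60},{"tx":-33.3,"ty":-4.1,"tz":3,"yaw":0,"hand":60},{"tx":-33.3,"ty":-4.1,"tz":3,"yaw":0,"hand":60},{"tx":-33.3,"ty":-4.1,"tz":3,"yaw":0,"hand":60},{"tx":-33.3,"ty":-4.1,"tz":3,"yaw":0,"hand":60}], newtons=40)

```text
t: 1.77
position: [0.4774, 0.2199, 0.1858]
tool_rot: [-180.0, -0.0, 130.0]
wrist_force: [0.9, 0.5, 0.6]
gripper_width: 0.0601
finger_force: 0.0
```

```bash
python3 -c "
from h import *
go(.4768,.2213,.097,130)"
```

```text
t 1.7667 P [0.4774 0.2199 0.1858] rot [-1.7997e+02 -2.0000e-02  1.2999e+02] F [0.9 0.5 0.6] w 0.0601
turn rad -0.000 then tx 1.5 ty 0.5 tz 88.8
```

>>> servo_tool(rows=[{"tx":1.5,"ty":0.5,"tz":20,"yaw":0,"hand":60},{"tx":0,"ty":0,"tz":20,"yaw":0,"hand":50},{"tx":0,"ty":0,"tz":20,"yaw":0,"hand":40},{"tx":0,"ty":0,"tz":15,"yaw":0,"hand":40},{"tx":0,"ty":0,"tz":10,"yaw":0,"hand":40},{"tx":0,"ty":0,"tz":4,"yaw":0,"hand":40},{"tx":0,"ty":0,"tz":0,"yaw":0,"hand":40},{"tx":0,"ty":0,"tz":0,"yaw":0,"hand":20},{"tx":0,"ty":0,"tz":0,"yaw":0,"hand":5},{"tx":0,"ty":0,"tz":0,"yaw":0,"hand":5},{"tx":0,"ty":0,"tz":0,"yaw":0,"hand":5},{"tx":0,"ty":0,"tz":0,"yaw":0,"hand":5},{"tx":0,"ty":0,"tz":0,"yaw":0,"hand":5},{"tx":0,"ty":0,"tz":0,"yaw":0,"hand":5},{"tx":0,"ty":0,"tz":0,"yaw":0,"hand":5}], newtons=60)

```text
t: 3.02
position: [0.4767, 0.223, 0.098]
tool_rot: [180.0, 0.0, 130.0]
wrist_force: [-3.2, -1.4, 5.3]
gripper_width: 0.0109
finger_force: 60.0
```

>>> servo_tool(rows=[{"tx":0,"ty":0,"tz":-5,"yaw":0,"hand":5},{"tx":0,"ty":0,"tz":-15,"yaw":0,"hand":5},{"tx":0,"ty":0,"tz":-20,"yaw":0,"hand":5},{"tx":0,"ty":0,"tz":-20,"yaw":0,"hand":5},{"tx":0,"ty":0,"tz":-20,"yaw":0,"hand":5},{"tx":0,"ty":0,"tz":-20,"yaw":0,"hand":5},{"tx":0,"ty":0,"tz":-20,"yaw":0,"hand":5},{"tx":0,"ty":0,"tz":-20,"yaw":0,"hand":5},{"tx":0,"ty":0,"tz":-20,"yaw":0,"hand":5},{"tx":0,"ty":0,"tz":-20,"yaw":0,"hand":5},{"tx":0,"ty":0,"tz":-20,"yaw":0,"hand":5},{"tx":0,"ty":0,"tz":-8,"yaw":0,"hand":5},{"tx":0,"ty":0,"tz":0,"yaw":0.106,"hand":5},{"tx":0,"ty":0,"tz":0,"yaw":0.106,"hand":5},{"tx":0,"ty":0,"tz":0,"yaw":0.106,"hand":5},{"tx":0,"ty":0,"tz":0,"yaw":0.106,"hand":5},{"tx":0,"ty":0,"tz":0,"yaw":0.106,"hand":5},{"tx":0,"ty":0,"tz":0,"yaw":0.107,"hand":5},{"tx":0,"ty":0,"tz":0,"yaw":0,"hand":5}])

```text
t: 4.6
position: [0.4759, 0.2229, 0.3032]
tool_rot: [-179.8, 0.0, 93.4]
wrist_force: [0.3, -0.5, -4.5]
gripper_width: 0.0109
finger_force: 58.9
```

```bash
python3 - <<'E'
from h import *
go(.5815,-.140,.31,93.5)
p,d=optics.grab_frame("scene")
c=proj("scene",bot.get_state()["position"])[0].astype(int);print(c)
a=p[max(0,c[1]-80):c[1]+80,max(0,c[0]-100):c[0]+100]
cv2.imwrite("pics/held.png",cv2.cvtColor(cv2.resize(a,None,fx=3,fy=3,interpolation=cv2.INTER_CUBIC),cv2.COLOR_RGB2BGR))
E
```

```text
t 4.6 P [0.4759 0.2229 0.3032] rot [-1.7984e+02  1.0000e-02  9.3390e+01] F [ 0.3 -0.5 -4.5] w 0.0109
turn rad -0.002 then tx -368.6 ty 83.3 tz -6.8
[349 129]
```

View pics/held.png

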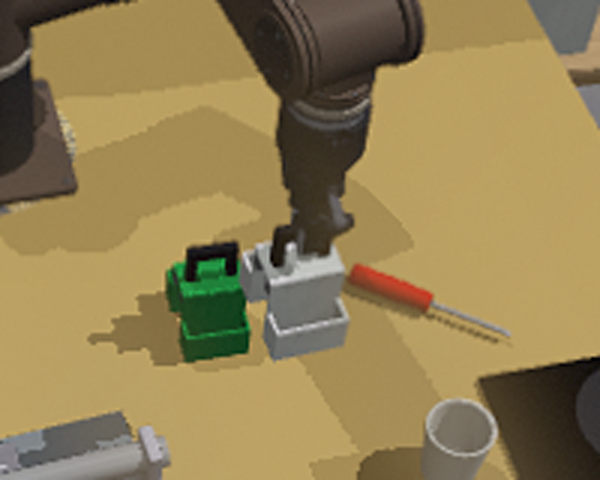

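The caddy is held level, at (300,290) in the crop. I'll carry it over the waist.

>>> servo_tool(rows=[{"tx":-10,"ty":2,"tz":-2,"yaw":0,"hand":5},{"tx":-18,"ty":4,"tz":-3,"yaw":0,"hand":5},{"tx":-24,"ty":5,"tz":-2,"yaw":0,"hand":5},{"tx":-24,"ty":5,"tz":0,"yaw":0,"hand":5},{"tx":-24,"ty":5,"tz":0,"yaw":0,"hand":5},{"tx":-24,"ty":6,"tz":0,"yaw":0,"hand":5},{"tx":-24,"ty":6,"tz":0,"yaw":0,"hand":5},{"tx":-24,"ty":6,"tz":0,"yaw":0,"hand":5},{"tx":-24,"ty":6,"tz":0,"yaw":0,"hand":5},{"tx":-24,"ty":6,"tz":0,"yaw":0,"hand":5},{"tx":-24,"ty":6,"tz":0,"yaw":0,"hand":5},{"tx":-24,"ty":6,"tz":0,"yaw":0,"hand":5},{"tx":-24,"ty":6,"tz":0,"yaw":0,"hand":5},{"tx":-24,"ty":5,"tz":0,"yaw":0,"hand":5},{"tx":-24,"ty":5,"tz":0,"yaw":0,"hand":5},{"tx":-18,"ty":3,"tz":0,"yaw":0,"hand":5},{"tx":-10,"ty":1,"tz":0,"yaw":0,"hand":5},{"tx":0,"ty":0,"tz":0,"yaw":0,"hand":5},{"tx":0,"ty":0,"tz":0,"yaw":0,"hand":5}])

```text
t: 6.23
position: [0.5814, -0.1394, 0.3119]
tool_rot: [-179.9, -0.1, 93.5]
wrist_force: [0.1, 0.1, -5.1]
gripper_width: 0.0109
finger_force: 58.9
```

```bash
python3 - <<'E'
from h import *
go(.5815,-.139,.205,93.5)
p,d=optics.grab_frame("top");W=cloud("top",p,d)
s=bot.get_state()["position"]
# caddy pockets: points at z between .2 and .26 near
m=(abs(W[...,0]-s[0])<.09)&(abs(W[...,1]-s[1])<.08)&(W[...,2]>.225)&(W[...,2]<.262)
q=W[m];print(len(q),cv2.minAreaRect((q[:,:2]*1000).astype(np.float32)))
a=p[140:270,180:420];cv2.imwrite("pics/over.png",cv2.cvtColor(cv2.resize(a,None,fx=3.3,fy=3.3,interpolation=cv2.INTER_CUBIC),cv2.COLOR_RGB2BGR))
E
```

```text
t 6.2333 P [ 0.5814 -0.1394  0.3119] rot [-1.7995e+02 -8.0000e-02  9.3480e+01] F [ 0.1  0.1 -5.1] w 0.0109
turn rad -0.000 then tx 0.4 ty 0.1 tz 106.9
2 ((625.8342895507812, -102.7868423461914), (0.28232479095458984, 0.0), 169.0896759033203)
```

View pics/over.png

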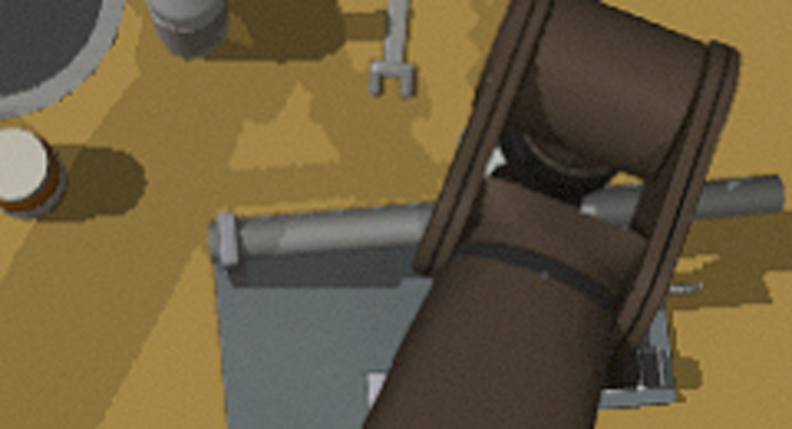

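The arm hides the caddy from above here. Before lowering, I'll refine the bar axis with a cylinder fit to the first frames.

```bash
python3 - <<'E'
from h import *
from scipy.optimize import least_squares
for n in("top","scene"):
    f=np.load(f"pics/{n}0.npz");W=cloud(n,f["p"],f["d"]).reshape(-1,3)
    ax=.579-.0605*(W[:,1]+.1)
    m=(abs(W[:,0]-ax)<.025)&(W[:,2]>.13)&(W[:,2]<.175)
    t=m&(((W[:,1]>-.085)&(W[:,1]<.05))|((W[:,1]>-.25)&(W[:,1]<-.195)))
    q=W[t]
    g=lambda v,q=q,r=.015:np.hypot(q[:,0]-v[0]-v[1]*(q[:,1]+.139),q[:,2]-v[2])-r
    r=least_squares(g,[.582,-.06,.15],loss="soft_l1",f_scale=.002);print(n,len(q),r.x.round(4),np.degrees(np.arctan(r.x[1])).round(2))
    if n=="scene":
        Rad=np.hypot(W[:,0]-r.x[0]-r.x[1]*(W[:,1]+.139),W[:,2]-r.x[2])
        for y in np.arange(-.21,-.07,.004):
            k=m&(abs(W[:,1]-y)<.002)&(Rad<.02);print(round(y,3),k.sum(),np.median(Rad[k]).round(4),end="; ")
E
```

```text
top 877 [ 0.5823 -0.0655  0.1501] -3.75
scene 766 [ 0.5812 -0.0711  0.1497] -4.07
-0.21 16 0.0151; -0.206 16 0.0148; -0.202 15 0.0157; -0.198 17 0.0144; -0.194 17 0.0137; -0.19 15 0.0154; -0.186 16 0.015; -0.182 8 0.0098; -0.178 8 0.0067; -0.174 8 0.0082; -0.17 8 0.0083; -0.166 8 0.0069; -0.162 8 0.0067; -0.158 7 0.0076; -0.154 8 0.0071; -0.15 8 0.0065; -0.146 7 0.0063; -0.142 7 0.0065; -0.138 7 0.0084; -0.134 8 0.0074; -0.13 7 0.0077; -0.126 8 0.0101; -0.122 7 0.0072; -0.118 8 0.0068; -0.114 8 0.0072; -0.11 7 0.0063; -0.106 8 0.0061; -0.102 7 0.0082; -0.098 13 0.0098; -0.094 15 0.0153; -0.09 16 0.0141; -0.086 17 0.014; -0.082 14 0.0148; -0.078 17 0.0144; -0.074 16 0.0149;
```

>>> servo_tool(rows=[{"tx":-1,"ty":0.4,"tz":6,"yaw":-0.004,"hand":5},{"tx":0,"ty":0,"tz":10,"yaw":0,"hand":5},{"tx":0,"ty":0,"tz":12,"yaw":0,"hand":5},{"tx":0,"ty":0,"tz":12,"yaw":0,"hand":5},{"tx":0,"ty":0,"tz":12,"yaw":0,"hand":5},{"tx":0,"ty":0,"tz":12,"yaw":0,"hand":5},{"tx":0,"ty":0,"tz":12,"yaw":0,"hand":5},{"tx":0,"ty":0,"tz":10,"yaw":0,"hand":5},{"tx":0,"ty":0,"tz":8,"yaw":0,"hand":5},{"tx":0,"ty":0,"tz":5,"yaw":0,"hand":5},{"tx":0,"ty":0,"tz":3,"yaw":0,"hand":5},{"tx":0,"ty":0,"tz":0,"yaw":0,"hand":5}])

```text
t: 7.28
position: [0.5821, -0.1403, 0.2097]
tool_rot: [-180.0, -0.0, 93.7]
wrist_force: [0.2, -1.4, -4.7]
gripper_width: 0.0109
finger_force: 58.8
```

>>> servo_tool(rows=[{"tx":0,"ty":0,"tz":3,"yaw":0,"hand":5},{"tx":0,"ty":0,"tz":3,"yaw":0,"hand":5},{"tx":0,"ty":0,"tz":3,"yaw":0,"hand":5},{"tx":0,"ty":0,"tz":3,"yaw":0,"hand":5},{"tx":0,"ty":0,"tz":3,"yaw":0,"hand":5},{"tx":0,"ty":0,"tz":0,"yaw":0,"hand":5}])

```text
t: 7.78
position: [0.5818, -0.1401, 0.1943]
tool_rot: [-179.9, -0.0, 93.7]
wrist_force: [0.3, 1.0, -4.6]
gripper_width: 0.0112
finger_force: 58.8
```

It has passed the thick-bar rest height (0.199) without contact, so it is inside the waist.

>>> servo_tool(rows=[{"tx":0,"ty":0,"tz":3,"yaw":0,"hand":5},{"tx":0,"ty":0,"tz":3,"yaw":0,"hand":5},{"tx":0,"ty":0,"tz":3,"yaw":0,"hand":5},{"tx":0,"ty":0,"tz":2,"yaw":0,"hand":5},{"tx":0,"ty":0,"tz":1,"yaw":0,"hand":5},{"tx":0,"ty":0,"tz":1,"yaw":0,"hand":5},{"tx":0,"ty":0,"tz":0,"yaw":0,"hand":5},{"tx":0,"ty":0,"tz":0,"yaw":0,"hand":5}])

```text
t: 8.45
position: [0.5823, -0.1403, 0.1824]
tool_rot: [180.0, 0.0, 93.7]
wrist_force: [0.2, 0.2, -4.1]
gripper_width: 0.0105
finger_force: 58.8
```

>>> servo_tool(rows=[{"tx":0,"ty":0,"tz":0.7,"yaw":0,"hand":5},{"tx":0,"ty":0,"tz":0.7,"yaw":0,"hand":5},{"tx":0,"ty":0,"tz":0.7,"yaw":0,"hand":5},{"tx":0,"ty":0,"tz":0.7,"yaw":0,"hand":5},{"tx":0,"ty":0,"tz":0,"yaw":0,"hand":5},{"tx":0,"ty":0,"tz":0,"yaw":0,"hand":5}])

```text
t: 8.95
position: [0.5822, -0.1403, 0.1795]
tool_rot: [-180.0, -0.0, 93.7]
wrist_force: [-0.6, -0.6, -3.6]
gripper_width: 0.011
finger_force: 58.8
```

>>> servo_tool(rows=[{"tx":0,"ty":0,"tz":0.6,"yaw":0,"hand":5},{"tx":0,"ty":0,"tz":0.6,"yaw":0,"hand":5},{"tx":0,"ty":0,"tz":0.6,"yaw":0,"hand":5},{"tx":0,"ty":0,"tz":0,"yaw":0,"hand":5},{"tx":0,"ty":0,"tz":0,"yaw":0,"hand":5}])

```text
t: 9.37
position: [0.5824, -0.1403, 0.1786]
tool_rot: [180.0, 0.0, 93.7]
wrist_force: [-1.4, 0.3, 0.1]
gripper_width: 0.0109
finger_force: 59.6
```

The bar now carries the weight at the home height. I'll release and rise.

>>> servo_tool(rows=[{"tx":0,"ty":0,"tz":0,"yaw":0,"hand":14},{"tx":0,"ty":0,"tz":0,"yaw":0,"hand":18},{"tx":0,"ty":0,"tz":0,"yaw":0,"hand":25},{"tx":0,"ty":0,"tz":0,"yaw":0,"hand":35},{"tx":0,"ty":0,"tz":0,"yaw":0,"hand":40},{"tx":0,"ty":0,"tz":0,"yaw":0,"hand":40},{"tx":0,"ty":0,"tz":0,"yaw":0,"hand":40},{"tx":0,"ty":0,"tz":-8,"yaw":0,"hand":40},{"tx":0,"ty":0,"tz":-15,"yaw":0,"hand":40},{"tx":0,"ty":0,"tz":-20,"yaw":0,"hand":40},{"tx":0,"ty":0,"tz":-20,"yaw":0,"hand":40},{"tx":0,"ty":0,"tz":-20,"yaw":0,"hand":40},{"tx":0,"ty":0,"tz":-20,"yaw":0,"hand":30},{"tx":0,"ty":0,"tz":-20,"yaw":0,"hand":20},{"tx":0,"ty":0,"tz":0,"yaw":0,"hand":0},{"tx":0,"ty":0,"tz":0,"yaw":0,"hand":0}])

```text
t: 10.7
position: [0.5828, -0.1405, 0.3025]
tool_rot: [179.8, 0.1, 93.7]
wrist_force: [0.0, 0.6, -0.5]
gripper_width: 0.0002
finger_force: 0.0
```

```bash
python3 - <<'E'
from h import *
p,d=optics.grab_frame("scene");W=cloud("scene",p,d)
np.savez("pics/scene1.npz",p=p,d=d)
cv2.imwrite("pics/hung.png",cv2.cvtColor(cv2.resize(p[120:270,140:340],None,fx=3.5,fy=3.5,interpolation=cv2.INTER_CUBIC),cv2.COLOR_RGB2BGR))
# rail axes
u=np.array([np.cos(np.radians(3.8)),np.sin(np.radians(3.8))]);v=np.array([-u[1],u[0]])
g=np.array([.4698,-.2470]);m=np.array([.5794,-.1005])
print("grip rail coords",(g-m)@u,(g-m)@v)
s=g-.045*v; print("push start",s,"end",g+.11*v-.013*v)
go(s[0],s[1],.28,93.8)
E
```

```text
grip rail coords -0.11906816733340872 -0.1389142956209453
push start [ 0.47278233 -0.29190107] end [ 0.46337143 -0.15021326]
t 10.75 P [ 0.5821 -0.1403  0.3005] rot [180.     0.    93.72] F [ 0.4 -0.2 -1. ] w -0.0
turn rad -0.001 then tx -144.1 ty -119.1 tz 20.5
```

View pics/hung.png

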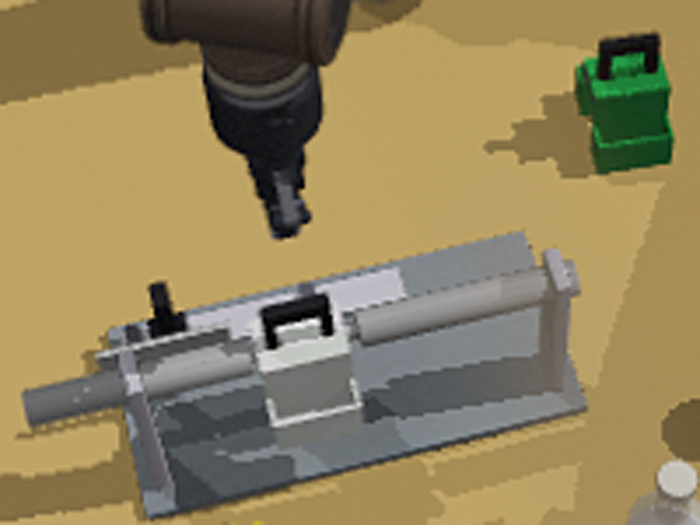

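The caddy hangs level in the waist at (305,370). The lock grip stands clear at (165,310), and the strip is in front of it. Next I'll move the closed fingers to the grip's -y side.

>>> servo_tool(rows=[{"tx":-8,"ty":-7,"tz":0,"yaw":0,"hand":0},{"tx":-16,"ty":-13.5,"tz":0,"yaw":0,"hand":0},{"tx":-20,"ty":-17,"tz":0,"yaw":0,"hand":0},{"tx":-20,"ty":-17,"tz":0,"yaw":0,"hand":0},{"tx":-20,"ty":-17,"tz":0,"yaw":0,"hand":0},{"tx":-20,"ty":-17,"tz":0,"yaw":0,"hand":0},{"tx":-20,"ty":-17,"tz":0,"yaw":0,"hand":0},{"tx":-12,"ty":-11,"tz":10,"yaw":0,"hand":0},{"tx":-8,"ty":-6.5,"tz":20,"yaw":0,"hand":0},{"tx":0,"ty":0,"tz":25,"yaw":0,"hand":0},{"tx":0,"ty":0,"tz":25,"yaw":0,"hand":0},{"tx":0,"ty":0,"tz":25,"yaw":0,"hand":0},{"tx":0,"ty":0,"tz":25,"yaw":0,"hand":0},{"tx":0,"ty":0,"tz":25,"yaw":0,"hand":0},{"tx":0,"ty":0,"tz":25,"yaw":0,"hand":0},{"tx":0,"ty":0,"tz":25,"yaw":0,"hand":0},{"tx":0,"ty":0,"tz":20,"yaw":0,"hand":0},{"tx":0,"ty":0,"tz":10,"yaw":0,"hand":0},{"tx":0,"ty":0,"tz":5,"yaw":0,"hand":0},{"tx":0,"ty":0,"tz":0,"yaw":0,"hand":0}])

```text
t: 12.42
position: [0.4677, -0.2914, 0.0591]
tool_rot: [-179.9, -0.1, 93.7]
wrist_force: [0.4, -0.2, 0.3]
gripper_width: 0.0003
finger_force: 0.0
```

>>> servo_tool(rows=[{"tx":8,"ty":0,"tz":0,"yaw":0,"hand":0},{"tx":8,"ty":0,"tz":0,"yaw":0,"hand":0},{"tx":5,"ty":0,"tz":0,"yaw":0,"hand":0},{"tx":4,"ty":0,"tz":0,"yaw":0,"hand":0},{"tx":4,"ty":0,"tz":0,"yaw":0,"hand":0},{"tx":5,"ty":0,"tz":0,"yaw":0,"hand":0},{"tx":6,"ty":0,"tz":0,"yaw":0,"hand":0},{"tx":7,"ty":0,"tz":0,"yaw":0,"hand":0},{"tx":7,"ty":0,"tz":0,"yaw":0,"hand":0},{"tx":7,"ty":0,"tz":0,"yaw":0,"hand":0},{"tx":7,"ty":0,"tz":0,"yaw":0,"hand":0},{"tx":7,"ty":0,"tz":0,"yaw":0,"hand":0},{"tx":7,"ty":0,"tz":0,"yaw":0,"hand":0}])

```text
t: 13.5
position: [0.4638, -0.2095, 0.0609]
tool_rot: [180.0, 0.0, 93.7]
wrist_force: [0.7, -2.4, 2.4]
gripper_width: 0.0003
finger_force: 1.8
```

>>> servo_tool(rows=[{"tx":6,"ty":0,"tz":0,"yaw":0,"hand":0},{"tx":6,"ty":0,"tz":0,"yaw":0,"hand":0},{"tx":6,"ty":0,"tz":0,"yaw":0,"hand":0},{"tx":6,"ty":0,"tz":0,"yaw":0,"hand":0},{"tx":6,"ty":0,"tz":0,"yaw":0,"hand":0},{"tx":5,"ty":0,"tz":0,"yaw":0,"hand":0},{"tx":4,"ty":0,"tz":0,"yaw":0,"hand":0},{"tx":3,"ty":0,"tz":0,"yaw":0,"hand":0},{"tx":2,"ty":0,"tz":0,"yaw":0,"hand":0},{"tx":0,"ty":0,"tz":0,"yaw":0,"hand":0}])

```text
t: 14.33
position: [0.4606, -0.1668, 0.0606]
tool_rot: [180.0, 0.1, 93.8]
wrist_force: [0.6, -4.7, 1.4]
gripper_width: 0.0006
finger_force: 2.8
```

>>> servo_tool(rows=[{"tx":2,"ty":0,"tz":0,"yaw":0,"hand":0},{"tx":2,"ty":0,"tz":0,"yaw":0,"hand":0},{"tx":1.5,"ty":0,"tz":0,"yaw":0,"hand":0},{"tx":1,"ty":0,"tz":0,"yaw":0,"hand":0},{"tx":0,"ty":0,"tz":0,"yaw":0,"hand":0}])

```text
t: 14.75
position: [0.4608, -0.1667, 0.0609]
tool_rot: [179.9, 0.9, 94.0]
wrist_force: [-0.0, -27.0, -7.2]
gripper_width: -0.0001
finger_force: 13.1
```

>>> servo_tool(rows=[{"tx":0.7,"ty":0,"tz":0,"yaw":0,"hand":0},{"tx":0.7,"ty":0,"tz":0,"yaw":0,"hand":0},{"tx":0.7,"ty":0,"tz":0,"yaw":0,"hand":0},{"tx":0,"ty":0,"tz":0,"yaw":0,"hand":0}])

```text
t: 15.08
position: [0.4609, -0.1666, 0.061]
tool_rot: [179.9, 1.2, 94.0]
wrist_force: [-0.2, -33.3, -10.5]
gripper_width: -0.0
finger_force: 16.4
```

Force rises to 33 N with no further motion, so this is a hard stop. I'll back off, rise, and check by camera that it is the end stop.

>>> servo_tool(rows=[{"tx":-4,"ty":0,"tz":0,"yaw":0,"hand":0},{"tx":-8,"ty":0,"tz":0,"yaw":0,"hand":0},{"tx":-10,"ty":0,"tz":0,"yaw":0,"hand":0},{"tx":-10,"ty":0,"tz":0,"yaw":0,"hand":0},{"tx":-8,"ty":0,"tz":-10,"yaw":0,"hand":0},{"tx":0,"ty":0,"tz":-20,"yaw":0,"hand":0},{"tx":0,"ty":0,"tz":-25,"yaw":0,"hand":0},{"tx":0,"ty":0,"tz":-25,"yaw":0,"hand":0},{"tx":0,"ty":0,"tz":-25,"yaw":0,"hand":0},{"tx":0,"ty":0,"tz":-25,"yaw":0,"hand":0},{"tx":0,"ty":0,"tz":-25,"yaw":0,"hand":0},{"tx":-20,"ty":-15,"tz":-25,"yaw":0,"hand":0},{"tx":-30,"ty":-20,"tz":-20,"yaw":0,"hand":0},{"tx":-30,"ty":-20,"tz":-10,"yaw":0,"hand":0},{"tx":-30,"ty":0,"tz":0,"yaw":0,"hand":0},{"tx":-30,"ty":0,"tz":0,"yaw":0,"hand":0},{"tx":-20,"ty":0,"tz":0,"yaw":0,"hand":0},{"tx":-10,"ty":0,"tz":0,"yaw":0,"hand":0}])

```text
t: 16.58
position: [0.4184, -0.3728, 0.2711]
tool_rot: [-180.0, -0.0, 93.6]
wrist_force: [-0.3, 0.5, 0.4]
gripper_width: 0.0
finger_force: 0.0
```

```bash
python3 - <<'E'
from h import *
ims=[]
u=np.array([np.cos(np.radians(3.8)),np.sin(np.radians(3.8))]);v=np.array([-u[1],u[0]]);m=np.array([.5794,-.1005])
for n,(r,c) in dict(scene=(120,140),top=(170,230)).items():
    p,d=optics.grab_frame(n);W=cloud(n,p,d)
    ims.append(cv2.resize(p[r:r+120,c:c+190],None,fx=2.4,fy=2.4,interpolation=cv2.INTER_CUBIC))
    for k,(PW) in dict(before=cloud(n,np.load(f"pics/{n}0.npz")["p"],np.load(f"pics/{n}0.npz")["d"]),after=W).items():
        X=(PW[...,:2]-m)@u;Y=(PW[...,:2]-m)@v
        g=(abs(X+.12)<.02)&(abs(Y)<.17)&(PW[...,2]>.08)&(PW[...,2]<.095);s=(abs(X+.062)<.007)&(PW[...,2]>.085)&(PW[...,2]<.115)&(abs(Y)<.22)
        print(n,k,"grip y",np.mean(Y[g]).round(4),g.sum(),"strip y",np.percentile(Y[s],[1,99]).round(4) if s.any() else 0)
    X=(W[...,:2]-m)@u;Y=(W[...,:2]-m)@v
    for lo,hi in((.1,.13),(.135,.17),(.185,.215)):
        b=(abs(Y+.04)<.05)&(abs(X)<.055)&(W[...,2]>lo)&(W[...,2]<hi);
        if b.sum(): print(lo,b.sum(),"zmax",W[b][:,2].max().round(4),"X",np.percentile(X[b],[2,98]).round(3),"Y",np.percentile(Y[b],[2,98]).round(3))
cv2.imwrite("pics/end.png",cv2.cvtColor(np.vstack(ims),cv2.COLOR_RGB2BGR))
E
```

```text
scene before grip y -0.141 47 strip y [-0.2016 -0.094 ]
scene after grip y -0.0406 42 strip y [-0.0977  0.0092]
0.1 268 zmax 0.1297 X [0.02  0.052] Y [-0.078 -0.009]
0.135 504 zmax 0.1692 X [-0.019  0.026] Y [-0.087  0.008]
0.185 142 zmax 0.2105 X [-0.005  0.01 ] Y [-0.069 -0.017]
top before grip y -0.1384 62 strip y [-0.1983 -0.0884]
top after grip y -0.0382 60 strip y [-0.0951  0.0107]
0.1 243 zmax 0.1297 X [-0.049  0.05 ] Y [-0.076 -0.006]
0.135 528 zmax 0.1692 X [-0.023  0.024] Y [-0.087  0.008]
0.185 134 zmax 0.2123 X [-0.004  0.008] Y [-0.067 -0.014]
```

View pics/end.png

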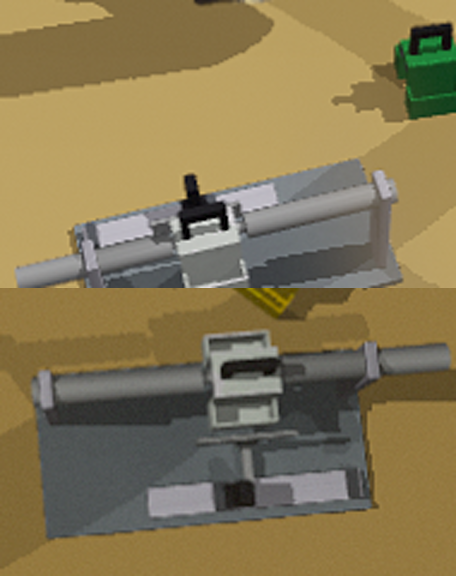

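The caddy is home and level with the strip in front. The lock moved 100 mm, so I'll check the profile along its track to confirm this is the end stop.

```bash
python3 - <<'E'
from h import *
u=np.array([np.cos(np.radians(3.8)),np.sin(np.radians(3.8))]);v=np.array([-u[1],u[0]]);m=np.array([.5794,-.1005])
p,d=optics.grab_frame("top")
f=np.load("pics/top0.npz")
for nm,pp,dd in(("before",f["p"],f["d"]),("after",p,d)):
    W=cloud("top",pp,dd);X=(W[...,:2]-m)@u;Y=(W[...,:2]-m)@v
    print(nm)
    for y in np.arange(-.19,.09,.005):
        k=(abs(Y-y)<.003)&(abs(X+.12)<.006)
        if k.any(): print(int(round(y*1000)),(np.median(W[k][:,2])*1000).round(),pp[k].mean(0).astype(int).tolist(),end=" | ")
    print()
cv2.imwrite("pics/lock.png",cv2.cvtColor(np.vstack([cv2.resize(q[225:275,280:400],None,fx=6,fy=6,interpolation=cv2.INTER_CUBIC)[:295] for q in(f["p"],p)]),cv2.COLOR_RGB2BGR))
E
```

```text
before
-190 12.0 [61, 63, 57] | -185 12.0 [56, 57, 57] | -180 20.0 [94, 92, 93] | -175 28.0 [48, 47, 45] | -170 26.0 [43, 41, 39] | -165 28.0 [47, 45, 43] | -150 82.0 [38, 33, 33] | -145 85.0 [35, 30, 29] | -140 90.0 [34, 31, 27] | -135 89.0 [34, 30, 26] | -130 55.0 [28, 25, 21] | -125 32.0 [43, 40, 38] | -120 21.0 [107, 104, 108] | -115 22.0 [146, 143, 148] | -110 20.0 [145, 142, 148] | -105 20.0 [145, 142, 148] | -100 20.0 [145, 142, 148] | -95 19.0 [145, 143, 148] | -90 20.0 [145, 143, 148] | -85 19.0 [145, 142, 148] | -80 19.0 [145, 142, 148] | -75 19.0 [144, 142, 147] | -70 21.0 [145, 143, 149] | -65 22.0 [144, 142, 148] | -60 20.0 [146, 143, 148] | -55 19.0 [146, 142, 149] | -50 21.0 [144, 142, 148] | -45 22.0 [145, 142, 148] | -40 20.0 [145, 142, 148] | -35 20.0 [146, 143, 149] | -30 20.0 [143, 141, 147] | -25 20.0 [101, 99, 103] | -20 27.0 [67, 66, 68] | -15 28.0 [59, 59, 60] | -10 23.0 [76, 75, 76] | -5 19.0 [134, 131, 136] | 0 20.0 [147, 144, 150] | 5 19.0 [147, 144, 150] | 10 19.0 [147, 145, 150] | 15 21.0 [147, 145, 150] | 20 21.0 [147, 144, 151] | 25 20.0 [147, 144, 150]
[... 1068 characters left out ...]
] | -45 88.0 [35, 32, 30] | -40 88.0 [32, 29, 27] | -35 87.0 [33, 30, 28] | -30 56.0 [29, 26, 22] | -25 34.0 [32, 29, 26] | -20 26.0 [49, 48, 46] | -15 27.0 [63, 63, 64] | -10 22.0 [83, 82, 84] | -5 19.0 [140, 138, 143] | 0 19.0 [155, 153, 158] | 5 22.0 [154, 152, 158] | 10 20.0 [154, 151, 157] | 15 22.0 [155, 152, 158] | 20 18.0 [156, 152, 159] | 25 21.0 [155, 152, 159] | 30 20.0 [156, 153, 159] | 35 21.0 [155, 152, 158] | 40 22.0 [156, 152, 159] | 45 21.0 [155, 152, 158] | 50 22.0 [156, 153, 159] | 55 19.0 [154, 152, 157] | 60 20.0 [156, 153, 159] | 65 19.0 [143, 141, 146] | 70 12.0 [97, 100, 102] | 75 12.0 [92, 98, 99] | 80 13.0 [93, 98, 99] | 85 11.0 [91, 96, 97] | 90 12.0 [90, 95, 96] |
```

View pics/lock.png

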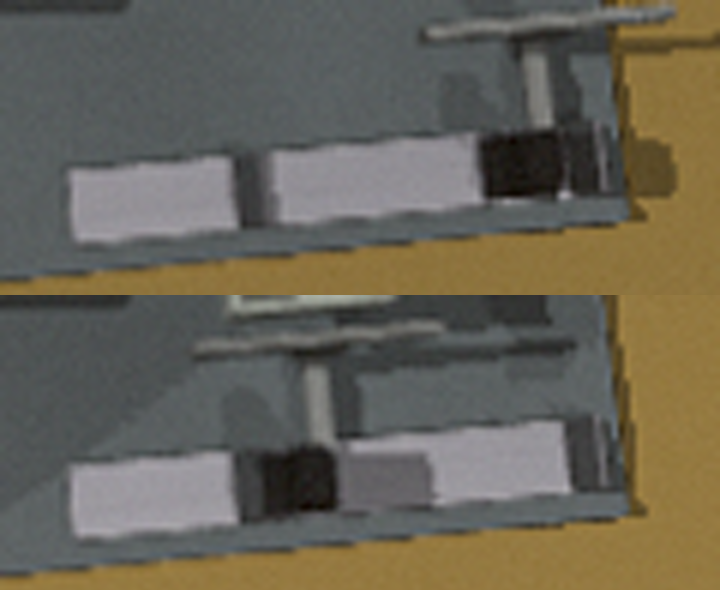

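The lock carriage now abuts the raised dark end-stop block at (250,485) in the crop, so it is at its end. I'm handing in.

```bash
python3 -c "
from rig import bot
print(bot.job_done())"
```

```text
the job is handed in; nothing more can be done
None
```

The caddy hangs level and fully home in the bar's waist, let go of, and the travel lock is at its end stop with its steel strip in front of the caddy; the job was handed in at about 17 s.

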